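# Set nested crock lids, then lift the cover alone

## Task

On the buffet counter, carry the nested pair of lids together from the serving board by the steel stem of the press lid, and lower it gently onto the open white crock until the press lid sits flat inside the mouth and the wooden cover rests on the rim; then let go of the stem. Then take the wooden cover by its collar and lift it straight up off the stem, alone, leaving the press lid seated and undisturbed, so that the seating can be inspected. Finish while still holding the cover level over the crock, about 15 cm above where it sat; do not put it down, and leave the crock and the food dishes where they stand.

Things in the scene. Friction and masses are not known exactly. Their poses are not given: they have to be found in the camera images.
- press_lid: Inner lid, steel, 0.3 kg: disc 81 mm in diameter, 10 mm thick, with a central round stem 18 mm in diameter rising to 67 mm above the disc's underside. Origin: centre of the disc's underside, z up along the stem. It starts on the board, stem up, the wooden cover loose over it; gripped by the stem it carries the cover along.
- stem_tip (a point): Top end of the press lid's stem, on its axis, 67 mm above the disc's underside. Nested, the bare stem sticks 28 mm out above the cover's collar (25 mm once both are seated in the crock).
- cover_lid: Outer lid, light wood, 0.2 kg: plate 120 mm in diameter, 5 mm thick, with an 8 mm deep skirt (inside diameter 114) at its edge and a round collar on top, 48 mm in diameter, 24 mm high. A 26 mm hole runs through both for the stem. Origin: centre of the skirt's lower edge, z up; plate top at 13 mm, collar top at 37 mm. Nested, it is 2 mm above the press lid's origin.
- collar_top (a point): Centre of the top of the cover's collar, 37 mm above the cover's origin. The collar is gripped from above, with a finger on either side and the stem standing free between them.
- crock: White stoneware crock, loose on the counter, 1.3 kg, outer diameter 100 mm, height 95, mouth 88, olives in the bottom. An inner ledge 13 mm below the rim carries the press lid (disc underside 82 mm above the crock's origin, 3.5 mm play all round); the cover then rests on the rim, skirt outside, its origin at 87 mm. Origin: centre of the underside, z up.
- crock_rim (a point): Centre of the crock's mouth at rim height, 95 mm above the counter.
- board: Fixed wooden serving board, 200 mm (its x) by 300 mm (its y) and 22 mm thick, on the counter; the lids stand on one half of it, the nut ramekin on the other. Origin: centre of its underside.
- nut_ramekin: Bystander: white ramekin of nuts on the serving board, 70 mm in diameter, 42 mm high. Origin: centre of its underside.
- olive_dish: Bystander: shallow terracotta dish of olives on the counter, 90 mm in diameter, 36 mm high. Origin: centre of its underside.
- cracker_rack: Bystander: dark wooden block, 60 by 130 mm (its x, y), with a row of upright round crackers, 72 mm high in all. Origin: centre of its underside.

How it is judged:
On the way, in this order (a step that is already met when the one before it is completed fails the run):
1. both lids are carried up together, held by the press lid, off the board (height (world z) of press_lid above 0.06 m and contact force between the fingers and press_lid above 1 N and z of cover_lid in the frame of press_lid below 0.012 m and contact force between press_lid and board below 0.05 N), for 0.2 s.
2. the press lid sits flat in the crock's mouth, the cover rests on the rim, and both are let go (horizontal distance between press_lid and crock below 0.007 m and z of press_lid in the frame of crock between 0.077 and 0.086 m and angle between each of press_lid, cover_lid's own z axis and vertical below 0.06 rad and z of cover_lid in the frame of crock below 0.092 m and contact force between the fingers and press_lid below 0.1 N and contact force between the fingers and cover_lid below 0.1 N and linear speed of press_lid below 0.02 m/s), for 0.2 s.
At the end, for the whole second after the job is handed in: Fingers alone hold the cover, still, level within 11 deg, within 50 mm of the crock axis, over 98 mm above its seat; press lid untouched in the crock, within 7 mm of centre, 5 mm of seat height, 3 deg of level; crock and dishes within 25 mm of their starts (horizontal distance between press_lid and crock below 0.007 m and z of press_lid in the frame of crock between 0.077 and 0.086 m and angle between press_lid's own z axis and vertical below 0.06 rad and z of cover_lid in the frame of crock above 0.185 m and horizontal distance between cover_lid and crock below 0.05 m and angle between cover_lid's own z axis and vertical below 0.2 rad and contact force between the fingers and cover_lid above 1 N and contact force between each of cover_lid, the arm, the fingers and press_lid below 0.05 N and contact force between cover_lid and crock below 0.05 N and linear speed of cover_lid below 0.03 m/s and linear speed of press_lid below 0.02 m/s and angle between crock's own z axis and vertical below 0.05 rad and distance of each of crock, nut_ramekin, olive_dish, cracker_rack from where it was at the start of the episode below 0.025 m); the arm keeps its last pose, push and grip.
It fails at once if the cover is taken off the press lid before or without the press lid being seated in the crock, or the press lid is pulled up with it (z of cover_lid in the frame of press_lid above 0.02 m and not (horizontal distance between press_lid and crock below 0.008 m and z of press_lid in the frame of crock below 0.088 m and angle between press_lid's own z axis and vertical below 0.1 rad)).
It fails at once if the lids are dropped or slammed into the crock (faster than 0.3 m/s at the mouth) (horizontal distance between press_lid and crock below 0.03 m and z of press_lid in the frame of crock below 0.105 m and linear speed of press_lid above 0.3 m/s).
It fails at once if the crock is shoved (25 mm) or tipped (distance of crock from where it was at the start of the episode above 0.025 m or angle between crock's own z axis and vertical above 0.15 rad).
It fails at once if a food dish is disturbed (moved 25 mm) (distance of any of nut_ramekin, olive_dish, cracker_rack from where it was at the start of the episode above 0.025 m).
It also fails if it takes over 54 s, if anything falls off the work surface, if the arm or the gripper's body presses on something with over 40 N, if the wrist force passes 120 N, or if a joint passes its speed limit or range.

## Robot

A 7-joint arm with a two-finger parallel gripper is mounted at the origin on the work surface. World frame = base frame: x ahead of the robot, y to its left, z up, the work surface at z = 0. Lengths are in m, angles in rad, forces in N, time in s.
With the tool pointing down it reaches from about 0.35 to 0.9 m from the base axis. Payload 7.2 kg.
Tool frame: the origin (TCP) lies between the finger pads; the fingertips stand 17 mm ahead of it and the grasp point (between the pads) lies 2 mm behind it; z points along the fingers, y is the line along which they close (so a half turn about z gives the same grasp; the last joint's range is limited). The gripper opens to 85 mm and grips with 20 to 120 N. Pads are 22 mm wide; open, the fingers measure 114 mm over their backs; the gripper's body (76 mm by 85 mm) begins 54 mm behind the grasp point. The pads swing forward as they close: fully open they stand 13 mm farther back than shut.
Start: joints at [-1.407, 0.411, -0.013, 1.596, 0.006, 1.134, -0.082], TCP at [0.144, 0.608, 0.248] pointing down, gripper open.
Joint ranges: [-2.95, 2.95], [-0.29, 1.99], [-1.47, 1.44], [0.14, 2.54], [-1.03, 4.17], [0.13, 1.85], [-2.86, 2.86]. Speed limits (rad/s): [2.39, 2.39, 3.01, 3.01, 3.14, 3.14, 3.14].

## Interface

Orientations are given as a rotation vector (axis times angle).
In Python, from plant import ctrl gives the robot as it stands. The module is installed in compiled form; this text tells all that it offers.
- The arm moves only by the shell command python3 -m crank 'ROWS' [FORCE]. ROWS is JSON, a list of rows, each a list of 3 entries, a list of its own where there are three numbers: the turn, a rotation vector about the tool's x, y, z in rad, then the shift along the tool's x, y, z in mm, then the opening, from 0 (shut) to 1 (fully open). A call has exactly 8 rows; each row is the pose to reach, as a shift and turn from the pose commanded when the call began, along the tool's axes at that moment; what a row does not reach only later rows make up. A row lasts 1/10 s, in which the tool goes at most 50 mm and 8.59 degrees, less where a joint would pass 70% of its speed; a pose out of reach is approached as far as the arm can. A call with a gripper value outside its range is refused whole. The fingers move at their own pace and stop on an object; FORCE is the grip in N (left out, the last holds). Time passes only in rows, so rows that repeat a pose let the fingers close, or fill a call up. It gives the time, the measured TCP pose, the force, the opening and the grip force at its end, in the units of the state.
- ctrl.observe(): the state, without advancing time (a new reading comes with each control period).
- ctrl.get_image(name): name is "scene" or "top" or "wrist"; returns (picture, depth): 400x640x3 uint8, blue, green, red; 400x640 float32, m along the optical axis (not along the pixel's ray), 0 where there is no reading.
- ctrl.camera_info(name): a dict with "mtx" (3x3 intrinsics, pixels), "world_to_cam" (4x4, takes a point from world to camera coordinates). Camera axes: x right, y down, z forward; pixel columns grow to the right and rows downward; lengths in m; the calibration is good to about 2 mm. A picture is of the moment at which its call begins: read the wrist's pose just before it. camera_info takes no time and is no camera call; for the wrist camera it gives the pose at the moment of the call.
- ctrl.hand_in(): hands the job in; it is judged then, once.
The state is a dict: "t": time; "joint_positions": joint angles; "qd": joint speeds; "joint_efforts": joint torques, N m; "ee_pos": TCP position; "tcp_rot": TCP orientation; "contact_force": force on the tool from outside, world axes, zero at the start; "torque": the same for the moment, N m; "grip_width": opening from 0.0 (shut) to 1.0 (fully open); "grasp_force": force on a finger pad.
Only numpy, scipy, OpenCV 4.12 (cv2) and the standard library are available. Lean on these libraries where they do the work, as an engineer would, in place of code of your own. Each camera call takes 0.05 s, during which the arm holds its last target. There are 200 camera calls.

## Working session

There is one attempt and no reset: what is moved stays moved. The work goes in short steps, Python scripts to look and compute and a shell command to move; the robot and the scene stay as the last step left them, time stands still between calls to the robot, and variables do not carry over. Pictures are saved under pics/ and viewed, at most 10 in all, crops included, and the job is handed in when it is done.

```bash
mkdir -p pics; python3 - <<'E'
from plant import ctrl
import cv2,numpy as np
s=ctrl.observe(); print(s['t'],s['ee_pos'],s['tcp_rot'],s['grip_width'])
for n in ("scene","top"):
    im,d=ctrl.get_image(n); cv2.imwrite(f'pics/{n}0.png',im); c=ctrl.camera_info(n); np.savez(f'{n}0.npz',d=d,im=im,K=c['mtx'],T=c['world_to_cam'])
    T=np.array(c['world_to_cam']); print(n,-T[:3,:3].T@T[:3,3],T[2,:3])
E
```

```text
0.0 [0.14350447 0.60780196 0.24742675] [-3.63234654e-01 -3.12043573e+00  2.62173890e-03] 1.0000751498844478
scene [ 0.90392597 -0.553615    0.82604218] [-0.28424929  0.57055145 -0.77050204]
top [ 0.48577891 -0.02023795  1.07785738] [ 0.13673225  0.01749394 -0.99045356]
```

View pics/top0.png

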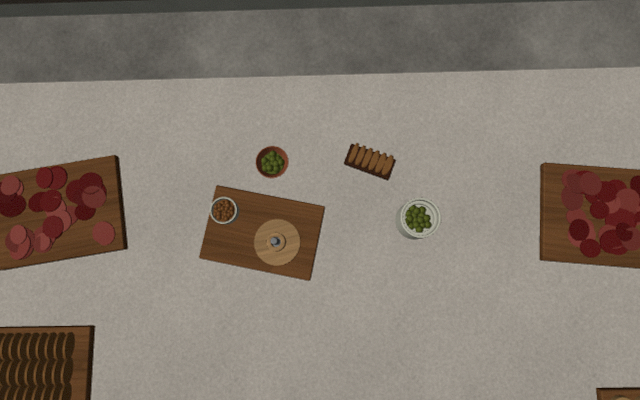

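View pics/scene0.png

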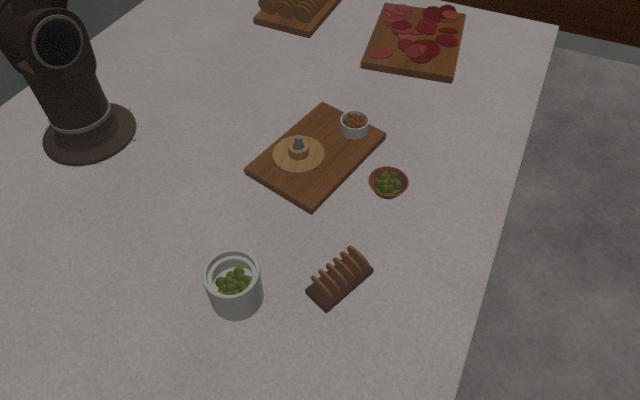

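The top view shows the nested lids at about (277,242), with the stem tip near (275,241). The crock mouth is at about (419,218), the olive dish at (271,162), the rack at (370,161) and the ramekin at (223,209). Next I'll measure these from depth.

```bash
cat > h.py <<'E'
import numpy as np, cv2
def world(d,K,T):
    v,u=np.indices(d.shape); P=np.stack([(u-K[0,2])/K[0,0]*d,(v-K[1,2])/K[1,1]*d,d],-1)
    W=(P-T[:3,3])@T[:3,:3]; W[d==0]=np.nan; return W
def circ(xy):
    (c,r)=cv2.minEnclosingCircle(xy.astype(np.float32)); return np.round(c,4),round(r,4)
def fit(xy):
    A=np.c_[2*xy,np.ones(len(xy))]; s=np.linalg.lstsq(A,(xy**2).sum(1),rcond=None)[0]; return np.round(s[:2],4),round(float(np.sqrt(s[2]+s[:2]@s[:2])),4)
E
python3 - <<'E'
from h import *
for n,L,C in (("top",(277,242),(419,218)),("scene",(298,150),(234,275))):
    f=np.load(n+'0.npz'); W=world(f['d'],f['K'],f['T']); v,u=np.indices(f['d'].shape)
    def sel(c,r,z0,z1): 
        m=(np.hypot(u-c[0],v-c[1])<r)&(W[...,2]>z0)&(W[...,2]<z1); return W[m]
    print(n,'counter z',np.nanmedian(W[300:320,300:340,2]) if n=='top' else np.nanmedian(W[150:170,180:210,2]))
    for nm,c,r,a,b in (('plate',L,32,.03,.045),('collar',L,32,.053,.07),('stem',L,32,.08,.1),('rim',C,42,.088,.105)):
        p=sel(c,r,a,b); print(nm,len(p),np.median(p[:,2]).round(4),circ(p[:,:2]),p[:,:2].mean(0).round(4))
        if nm=='rim': print('fit',fit(p[:,:2]))
    if n=='top':
        for nm,c,r in (('oliv',(271,162),22),('rack',(370,161),32),('ram',(223,209),18)):
            p=sel(c,r,.028,.1); print(nm,circ(p[:,:2]),p[:,2].max().round(3),len(p))
E
```

```text
top counter z 0.00010764979032892555
plate 1414 0.0371 (array([0.5254, 0.1252]), 0.0602) [0.5247 0.1246]
collar 203 0.0609 (array([0.5252, 0.1249]), 0.0236) [0.5251 0.1241]
stem 41 0.0885 (array([0.5267, 0.1252]), 0.0085) [0.5266 0.1251]
rim 332 0.0943 (array([ 0.5768, -0.2359]), 0.0502) [ 0.5766 -0.2354]
fit (array([ 0.5767, -0.2352]), 0.0468)
oliv (array([0.74  , 0.1398]), 0.0442) 0.039 365
rack (array([ 0.7377, -0.1242]), 0.0578) 0.072 602
ram (array([0.6077, 0.2595]), 0.0352) 0.068 636
scene counter z 0.0008509786276954723
plate 1258 0.0377 (array([0.5257, 0.1287]), 0.0635) [0.5331 0.1183]
collar 228 0.0614 (array([0.5276, 0.1272]), 0.0253) [0.5313 0.1221]
stem 56 0.0884 (array([0.5294, 0.1281]), 0.0102) [0.531  0.1266]
rim 698 0.0944 (array([ 0.5787, -0.2333]), 0.0514) [ 0.5802 -0.2355]
fit (array([ 0.5798, -0.234 ]), 0.0467)
```

```bash
cat >> h.py <<'E'
def shift(p,level=False):
    from plant import ctrl
    from scipy.spatial.transform import Rotation as R
    s=ctrl.observe(); r=R.from_rotvec(s['tcp_rot']); M=r.as_matrix()
    ax=np.cross(M[:,2],[0,0,-1])
    print('t',round(s['t'],2),'ee',np.round(s['ee_pos'],4),'w',round(s['grip_width'],3),'gf',round(s['grasp_force'],1),'F',np.round(s['contact_force'],1))
    print('xaxis',M[:,0].round(3),'shift mm',(r.inv().apply(np.array(p)-s['ee_pos'])*1000).round(1),'level turn',r.inv().apply(ax).round(4))
E
python3 -c "
from h import *; shift([.527,.1255,.2])"
```

```text
t 0.1 ee [0.1435 0.6079 0.2476] w 0.999 gf 0.0 F [-0.1 -0.3 -0.4]
xaxis [-0.973  0.23  -0.   ] shift mm [-484.  -381.3   48.1] level turn [-0.0014  0.0001  0.    ]
```

```bash
python3 -m crank '[[[0,0,0],[-40,-30,0],1],[[0,0,0],[-80,-62,0],1],[[0,0,0],[-118,-94,5],1],[[0,0,0],[-158,-125,8],1],[[0,0,0],[-197,-156,12],1],[[0,0,0],[-236,-187,16],1],[[0,0,0],[-275,-218,20],1],[[0,0,0],[-314,-248,24],1]]' 40; python3 -c "
from h import *; shift([.527,.1255,.2])"
```

```text
t: 0.9
ee_pos: [0.3922, 0.2937, 0.2242]
tcp_rot: [-0.363, -3.12, -0.0]
contact_force: [1.2, 0.9, -0.8]
grip_width: 1.0
grasp_force: 0.0
t 0.9 ee [0.3922 0.2937 0.2242] w 1.0 gf 0.0 F [ 1.2  0.9 -0.8]
xaxis [-0.973  0.23   0.   ] shift mm [-169.8 -132.8   24.2] level turn [ 0.0001 -0.0001  0.    ]
```

```bash
python3 -m crank '[[[0,0,0],[-40,-31,6],1],[[0,0,0],[-80,-62,12],1],[[0,0,0],[-119,-93,18],1],[[0,0,0],[-150,-117,22],1],[[0,0,0],[-165,-129,24],1],[[0,0,0],[-170,-133,24],1],[[0,0,0],[-170,-133,24],1],[[0,0,0],[-170,-133,24],1]]'; python3 - <<'E'
from h import *
from plant import ctrl
shift([.527,.1255,.15])
c=ctrl.camera_info('wrist'); im,d=ctrl.get_image('wrist'); cv2.imwrite('pics/w1.png',im)
W=world(d,np.array(c['mtx']),np.array(c['world_to_cam']))
near=np.hypot(W[...,0]-.527,W[...,1]-.1255)<.07
for a,b in ((.03,.045),(.055,.066),(.08,.1)):
    p=W[near&(W[...,2]>a)&(W[...,2]<b)]
    if len(p): print(len(p),np.median(p[:,2]).round(4),circ(p[:,:2]))
E
```

```text
t: 1.7
ee_pos: [0.5256, 0.1287, 0.2003]
tcp_rot: [-0.36, -3.12, -0.001]
contact_force: [-0.0, 0.6, 0.7]
grip_width: 1.001
grasp_force: 0.0
t 1.7 ee [0.5256 0.1287 0.2003] w 1.001 gf 0.0 F [-0.   0.6  0.7]
xaxis [-0.974  0.228  0.001] shift mm [-2.2 -2.8 50.3] level turn [ 0.0004 -0.0009  0.    ]
8062 0.0371 (array([0.5274, 0.1291]), 0.0601)
1230 0.061 (array([0.5268, 0.129 ]), 0.024)
330 0.0886 (array([0.5283, 0.1297]), 0.0089)
```

View pics/w1.png

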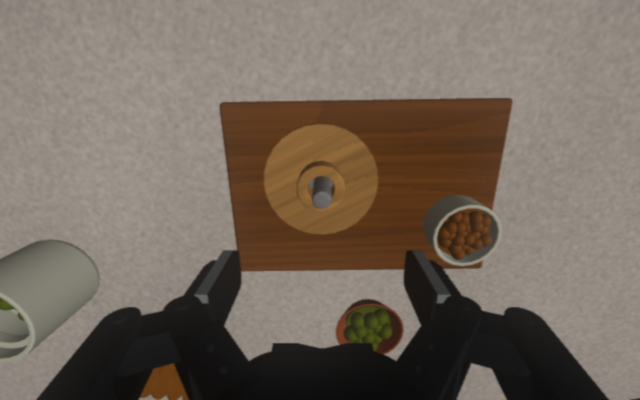

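The wrist view shows the lids at about (321,180) with the stem tip near (322,198), and the way in between the fingers is clear. I'll measure again now that the arm has settled.

```bash
cat > wm.py <<'E'
from h import *
from plant import ctrl
import sys
x,y=map(float,sys.argv[1:3])
for k in range(2):
    c=ctrl.camera_info('wrist'); e=ctrl.observe()['ee_pos']; im,d=ctrl.get_image('wrist')
    W=world(d,np.array(c['mtx']),np.array(c['world_to_cam']))
    near=np.hypot(W[...,0]-x,W[...,1]-y)<.07
    print('ee',np.round(e,4))
    for z in map(float,sys.argv[3:]):
        p=W[near&(abs(W[...,2]-z)<.006)]
        if len(p): print(len(p),np.median(p[:,2]).round(4),circ(p[:,:2]),fit(p[:,:2]))
cv2.imwrite('pics/wm.png',im)
E
python3 wm.py .527 .1275 .037 .061 .089; python3 -c "
from h import *; shift([.528,.128,.15])"
```

```text
ee [0.5256 0.1289 0.2004]
8020 0.0371 (array([0.5276, 0.1291]), 0.0603) (array([0.5274, 0.1291]), 0.046)
1223 0.061 (array([0.527, 0.129]), 0.024) (array([0.527 , 0.1291]), 0.019)
313 0.0887 (array([0.5286, 0.1297]), 0.009) (array([0.5279, 0.1299]), 0.0063)
ee [0.5256 0.1289 0.2005]
8010 0.0371 (array([0.5274, 0.129 ]), 0.0603) (array([0.5274, 0.129 ]), 0.046)
1225 0.061 (array([0.527 , 0.1292]), 0.0239) (array([0.527 , 0.1292]), 0.019)
310 0.0886 (array([0.5287, 0.1298]), 0.0092) (array([0.5279, 0.13  ]), 0.0063)
t 1.85 ee [0.5257 0.1288 0.2005] w 1.0 gf 0.0 F [0.1 0.2 0.2]
xaxis [-0.974  0.227  0.   ] shift mm [-2.4 -0.2 50.5] level turn [ 0.0006 -0.0002 -0.    ]
```

```bash
python3 -m crank '[[[0,0,0],[-1,0,15],1],[[0,0,0],[-2,0,30],0.7],[[0,0,0],[-2,0,45],0.6],[[0,0,0],[-2,0,50],0.6],[[0,0,0],[-2,0,50],0.6],[[0,0,0],[-2,0,50],0.6],[[0,0,0],[-2,0,50],0.6],[[0,0,0],[-2,0,50],0.6]]'; python3 wm.py .528 .129 .061 .089; python3 -c "
from h import *; shift([.528,.129,.084])"
```

```text
t: 2.65
ee_pos: [0.5287, 0.1269, 0.1511]
tcp_rot: [0.363, 3.12, 0.001]
contact_force: [0.8, 0.2, -0.6]
grip_width: 0.599
grasp_force: 0.0
ee [0.5287 0.1269 0.1511]
1732 0.0609 (array([0.5271, 0.129 ]), 0.024) (array([0.5267, 0.1291]), 0.0188)
467 0.0887 (array([0.5285, 0.1297]), 0.009) (array([0.5277, 0.1298]), 0.0062)
ee [0.5286 0.1269 0.1509]
1714 0.061 (array([0.527 , 0.1292]), 0.0241) (array([0.5267, 0.129 ]), 0.0188)
472 0.0888 (array([0.5285, 0.1297]), 0.0091) (array([0.5277, 0.1298]), 0.0063)
t 2.75 ee [0.5285 0.1268 0.1508] w 0.601 gf 0.0 F [0.5 0.2 1. ]
xaxis [-0.973  0.23  -0.001] shift mm [ 1.1  2.  66.8] level turn [0.0005 0.0006 0.    ]
```

View pics/wm.png

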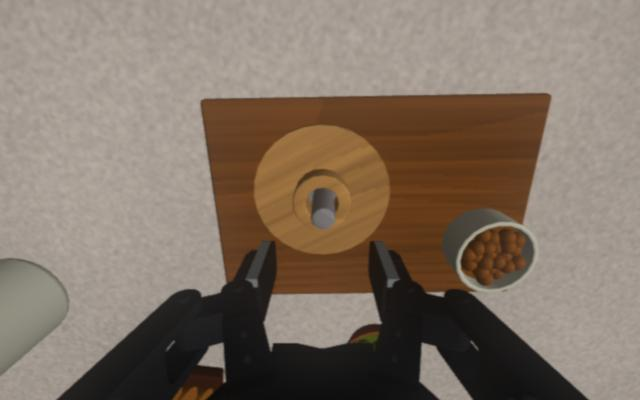

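The stem tip at (322,213) sits almost on the mid-column of the fingers, about 321. I'll descend, keeping a slight +y correction.

```bash
python3 -m crank '[[[0,0,0],[0,1,15],0.6],[[0,0,0],[0,1,30],0.6],[[0,0,0],[0,1,45],0.6],[[0,0,0],[0,1,58],0.6],[[0,0,0],[0,1,64],0.6],[[0,0,0],[0,1,66],0.6],[[0,0,0],[0,1,66],0.6],[[0,0,0],[0,1,66],0.6]]' 40; python3 -c "
from h import *; shift([.528,.128,.084])"
```

```text
t: 3.55
ee_pos: [0.529, 0.1277, 0.0849]
tcp_rot: [0.363, 3.12, 0.001]
contact_force: [0.2, -0.0, -0.7]
grip_width: 0.597
grasp_force: 0.0
t 3.55 ee [0.529  0.1277 0.0849] w 0.597 gf 0.0 F [ 0.2 -0.  -0.7]
xaxis [-0.973  0.23  -0.001] shift mm [1.  0.  0.9] level turn [0.0005 0.0008 0.    ]
```

```bash
python3 -m crank '[[[0,0,0],[0,0,0],0.45],[[0,0,0],[0,0,0],0.4],[[0,0,0],[0,0,0],0.35],[[0,0,0],[0,0,0],0.3],[[0,0,0],[0,0,0],0.25],[[0,0,0],[0,0,0],0.2],[[0,0,0],[0,0,0],0],[[0,0,0],[0,0,0],0]]' 40; python3 wm.py .528 .129 .061 .089; python3 -c "
from h import *; shift([.528,.128,.084])"
```

```text
t: 4.35
ee_pos: [0.5285, 0.1275, 0.0846]
tcp_rot: [-0.364, -3.12, 0.0]
contact_force: [-2.3, -0.6, 4.3]
grip_width: 0.193
grasp_force: 38.9
ee [0.5285 0.1275 0.0846]
2185 0.061 (array([0.5265, 0.129 ]), 0.0238) (array([0.5218, 0.13  ]), 0.0159)
1767 0.0888 (array([0.5227, 0.131 ]), 0.022) (array([0.5212, 0.1312]), 0.0121)
ee [0.5286 0.1276 0.0846]
2202 0.0609 (array([0.5269, 0.1288]), 0.024) (array([0.5217, 0.13  ]), 0.0159)
1764 0.0888 (array([0.5227, 0.1309]), 0.022) (array([0.5211, 0.1314]), 0.0122)
t 4.45 ee [0.5286 0.1276 0.0846] w 0.193 gf 39.0 F [-1.7 -1.1  4.6]
xaxis [-0.973  0.23   0.   ] shift mm [0.7 0.3 0.6] level turn [-0. -0.  0.]
```

View pics/wm.png

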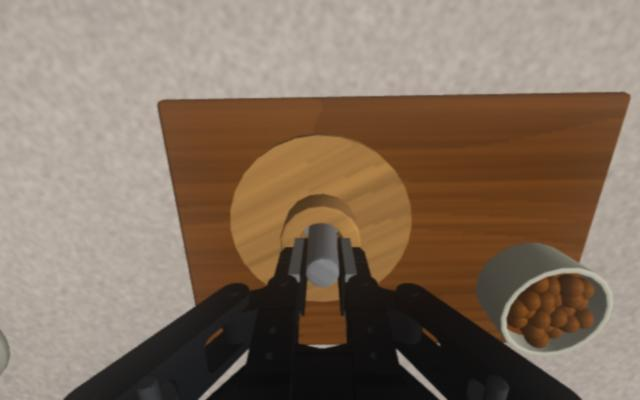

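The stem is gripped centrally between the pads, with stem and finger midpoint both at column 322. The collar lies just below the tips. Now I'll lift.

```bash
python3 -m crank '[[[0,0,0],[0,0,0],0],[[0,0,0],[0,0,-5],0],[[0,0,0],[0,0,-20],0],[[0,0,0],[0,0,-45],0],[[0,0,0],[0,0,-75],0],[[0,0,0],[0,0,-105],0],[[0,0,0],[0,0,-130],0],[[0,0,0],[0,0,-145],0]]' 60; python3 -m crank '[[[0,0,0],[0,0,-5],0],[[0,0,0],[0,0,-5],0],[[0,0,0],[0,0,-5],0],[[0,0,0],[0,0,-5],0],[[0,0,0],[0,0,-5],0],[[0,0,0],[0,0,-5],0],[[0,0,0],[0,0,-5],0],[[0,0,0],[0,0,-5],0]]'; python3 - <<'E'
from h import *
from plant import ctrl
shift([.5285+.0498,.1276-.361,.25])
im,d=ctrl.get_image('scene'); c=ctrl.camera_info('scene'); cv2.imwrite('pics/s2.png',im[60:360,150:450])
W=world(d,np.array(c['mtx']),np.array(c['world_to_cam']));np.save('W2.npy',W)
E
```

```text
t: 5.25
ee_pos: [0.5288, 0.1279, 0.231]
tcp_rot: [0.363, 3.119, 0.001]
contact_force: [0.4, -0.5, -5.0]
grip_width: 0.187
grasp_force: 59.0
t: 6.05
ee_pos: [0.5286, 0.1277, 0.2343]
tcp_rot: [-0.363, -3.12, 0.0]
contact_force: [0.5, -0.5, -4.7]
grip_width: 0.183
grasp_force: 59.0
t 6.05 ee [0.5286 0.1277 0.2343] w 0.183 gf 59.0 F [ 0.5 -0.5 -4.7]
xaxis [-0.973  0.23   0.   ] shift mm [-131.3 -340.   -15.7] level turn [-0.0001 -0.0001  0.    ]
```

View pics/s2.png

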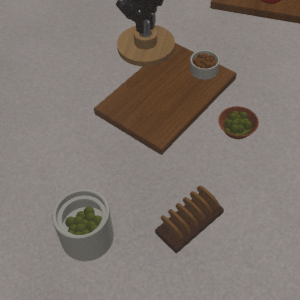

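Both lids hang together from the stem, at crop (146,45), with a load of 4.7 N. The crock is at crop (83,215). Now I'll traverse.

```bash
python3 -m crank '[[[0,0,0],[-5,-14,-4],0],[[0,0,0],[-14,-36,-8],0],[[0,0,0],[-25,-64,-12],0],[[0,0,0],[-36,-94,-15],0],[[0,0,0],[-48,-124,-16],0],[[0,0,0],[-60,-154,-16],0],[[0,0,0],[-71,-184,-16],0],[[0,0,0],[-83,-214,-16],0]]'; python3 -m crank '[[[0,0,0],[-12,-30,0],0],[[0,0,0],[-23,-60,0],0],[[0,0,0],[-34,-88,0],0],[[0,0,0],[-42,-110,0],0],[[0,0,0],[-47,-121,0],0],[[0,0,0],[-48,-125,0],0],[[0,0,0],[-48,-126,0],0],[[0,0,0],[-48,-126,0],0]]'; python3 -c "
from h import *; shift([.5784,-.2334,.20])"
```

```text
t: 6.9
ee_pos: [0.5599, -0.1021, 0.2508]
tcp_rot: [0.364, 3.12, -0.0]
contact_force: [0.6, 0.7, -5.2]
grip_width: 0.186
grasp_force: 59.0
t: 7.7
ee_pos: [0.5781, -0.2319, 0.2503]
tcp_rot: [-0.361, -3.12, -0.001]
contact_force: [-0.1, 0.1, -4.7]
grip_width: 0.184
grasp_force: 59.0
t 7.7 ee [ 0.5781 -0.2319  0.2503] w 0.184 gf 59.0 F [-0.1  0.1 -4.7]
xaxis [-0.974  0.228  0.   ] shift mm [-0.7 -1.4 50.3] level turn [ 0.0009 -0.0004 -0.    ]
```

```bash
python3 - <<'E'
from h import *
from plant import ctrl
from scipy.spatial import ConvexHull
for n in ('wrist','scene','top'):
    c=ctrl.camera_info(n); im,d=ctrl.get_image(n); W=world(d,np.array(c['mtx']),np.array(c['world_to_cam']))
    if n=='wrist': cv2.imwrite('pics/w3.png',im)
    near=np.hypot(W[...,0]-.578,W[...,1]+.235)<.08
    for a,b,nm in ((.088,.1,'rim'),(.2,.2085,'plate'),(.222,.23,'collar'),(.25,.257,'tip')):
        m=near&(W[...,2]>a)&(W[...,2]<b)&((im.max(2)>60)|(nm!='plate'))
        p=W[m]
        if len(p)>20: 
            h=p[ConvexHull(p[:,:2]).vertices][:,:2]
            print(n,nm,len(p),np.median(p[:,2]).round(4),circ(p[:,:2]),fit(p[:,:2]),fit(h))
E
```

```text
wrist plate 16034 0.2027 (array([ 0.577 , -0.2308]), 0.0604) (array([ 0.5765, -0.2304]), 0.0462) (array([ 0.5769, -0.2306]), 0.0599)
wrist collar 2048 0.2265 (array([ 0.5762, -0.2304]), 0.0239) (array([ 0.5724, -0.2297]), 0.0166) (array([ 0.5763, -0.2305]), 0.0236)
wrist tip 1328 0.2542 (array([ 0.572 , -0.2287]), 0.0217) (array([ 0.5717, -0.2286]), 0.0109) (array([ 0.5757, -0.2295]), 0.0187)
scene rim 432 0.0947 (array([ 0.5805, -0.2342]), 0.0499) (array([ 0.5801, -0.2344]), 0.0465) (array([ 0.5804, -0.2344]), 0.0488)
scene plate 2600 0.203 (array([ 0.5769, -0.2307]), 0.0613) (array([ 0.5782, -0.2319]), 0.0455) (array([ 0.5772, -0.2311]), 0.0599)
scene collar 325 0.2265 (array([ 0.5782, -0.2322]), 0.0237) (array([ 0.5791, -0.2335]), 0.0179) (array([ 0.5778, -0.2318]), 0.0233)
scene tip 130 0.2542 (array([ 0.5805, -0.2313]), 0.0223) (array([ 0.5808, -0.2342]), 0.0127) (array([ 0.5784, -0.2312]), 0.0199)
top rim 66 0.0939 (array([ 0.5651, -0.2038]), 0.0356) (array([ 0.5764, -0.2344]), 0.0463) (array([ 0.5764, -0.235 ]), 0.0487)
top plate 1056 0.2029 (array([ 0.5751, -0.2329]), 0.06) (array([ 0.5763, -0.2297]), 0.0455) (array([ 0.5753, -0.231 ]), 0.058)
top collar 109 0.2268 (array([ 0.5669, -0.2289]), 0.0208) (array([ 0.5684, -0.2295]), 0.0142) (array([ 0.5686, -0.2291]), 0.0177)
```

View pics/w3.png

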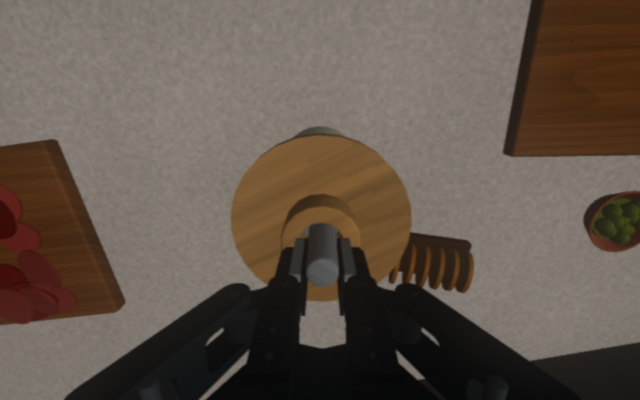

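The lids are level, and the crock rim peeks out at (318,130). Only 1–3 mm of correction remains, so I'll descend to just above the rim.

```bash
python3 -m crank '[[[0,0,0],[-1,-2,8],0],[[0,0,0],[-1,-2.5,22],0],[[0,0,0],[-1,-2.5,38],0],[[0,0,0],[-1,-2.5,54],0],[[0,0,0],[-1,-2.5,68],0],[[0,0,0],[-1,-2.5,78],0],[[0,0,0],[-1,-2.5,83],0],[[0,0,0],[-1,-2.5,84],0]]';  python3 - <<'E'
from h import *
from plant import ctrl
from scipy.spatial import ConvexHull
shift([.5785,-.2345,.145])
for n in ('scene','top'):
    c=ctrl.camera_info(n); im,d=ctrl.get_image(n); W=world(d,np.array(c['mtx']),np.array(c['world_to_cam']))
    if n=='scene': cv2.imwrite('pics/s4.png',cv2.resize(im[200:340,160:320],None,fx=4,fy=4))
    near=np.hypot(W[...,0]-.578,W[...,1]+.235)<.08
    z0=ctrl.observe()['ee_pos'][2]-.2503
    p=W[near&(W[...,2]>.199+z0)&(W[...,2]<.2085+z0)&(im.max(2)>60)]
    h=p[ConvexHull(p[:,:2]).vertices][:,:2]
    print(n,np.median(p[:,2]),circ(p[:,:2]),fit(h))
E
```

```text
t: 8.65
ee_pos: [0.5782, -0.2359, 0.1657]
tcp_rot: [-0.363, -3.12, -0.0]
contact_force: [-0.1, -0.1, -4.3]
grip_width: 0.186
grasp_force: 59.1
t 8.65 ee [ 0.5782 -0.2359  0.1657] w 0.186 gf 59.1 F [-0.1 -0.1 -4.3]
xaxis [-0.973  0.23   0.001] shift mm [-0.   1.5 20.7] level turn [-0.     -0.0009 -0.    ]
scene 0.11830151051706347 (array([ 0.577 , -0.2351]), 0.0607) (array([ 0.5777, -0.2356]), 0.0595)
top 0.1187151438587024 (array([ 0.5755, -0.2371]), 0.06) (array([ 0.5757, -0.2296]), 0.055)
```

View pics/s4.png

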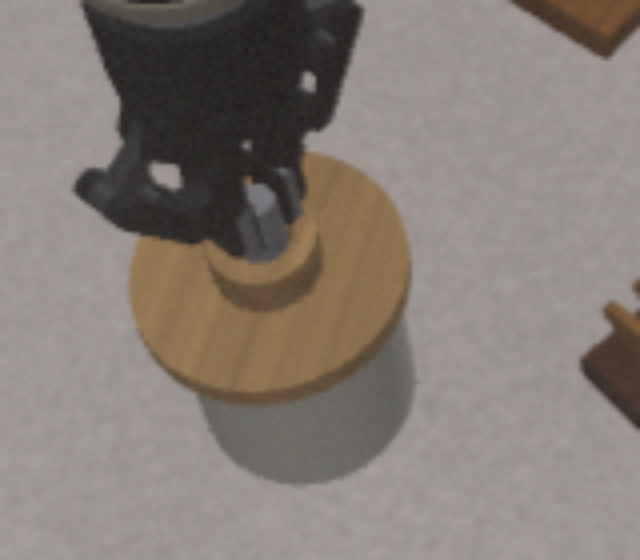

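The cover sits just above the crock and level, with its edge at crop y 400 and the crock wall centred below at x 305. I'll correct about 1.5 mm and lower slowly.

```bash
python3 -m crank '[[[0,0,0],[-0.5,1.5,1],0],[[0,0,0],[-0.5,1.5,3],0],[[0,0,0],[-0.5,1.5,5],0],[[0,0,0],[-0.5,1.5,7],0],[[0,0,0],[-0.5,1.5,9],0],[[0,0,0],[-0.5,1.5,11],0],[[0,0,0],[-0.5,1.5,13],0],[[0,0,0],[-0.5,1.5,14],0]]'; python3 -c "
from h import *; shift([.5785,-.2345,.145])"
```

```text
t: 9.55
ee_pos: [0.5791, -0.2346, 0.1521]
tcp_rot: [-0.363, -3.12, -0.0]
contact_force: [0.2, 0.1, -5.4]
grip_width: 0.184
grasp_force: 59.1
t 9.55 ee [ 0.5791 -0.2346  0.1521] w 0.184 gf 59.1 F [ 0.2  0.1 -5.4]
xaxis [-0.973  0.23   0.   ] shift mm [ 0.6 -0.1  7.1] level turn [ 0.0001 -0.0003  0.    ]
```

The disc is inside the mouth with no contact so far.

```bash
python3 -m crank '[[[0,0,0],[0,0,1],0],[[0,0,0],[0,0,2],0],[[0,0,0],[0,0,3],0],[[0,0,0],[0,0,4],0],[[0,0,0],[0,0,5],0],[[0,0,0],[0,0,6],0],[[0,0,0],[0,0,6.5],0],[[0,0,0],[0,0,6.5],0]]'; python3 -c "
from h import *; shift([.5785,-.2345,.145])"
```

```text
t: 10.35
ee_pos: [0.5793, -0.2347, 0.146]
tcp_rot: [0.363, 3.12, -0.0]
contact_force: [-0.1, 0.5, -2.7]
grip_width: 0.187
grasp_force: 59.1
t 10.35 ee [ 0.5793 -0.2347  0.146 ] w 0.187 gf 59.1 F [-0.1  0.5 -2.7]
xaxis [-0.973  0.23  -0.   ] shift mm [ 0.8 -0.   1. ] level turn [ 0.      0.0003 -0.    ]
```

The load fell by 2 N, so the cover is now on the rim. I'll lower another 1.5 mm.

```bash
python3 -m crank '[[[0,0,0],[0,0,0.4],0],[[0,0,0],[0,0,0.8],0],[[0,0,0],[0,0,1.1],0],[[0,0,0],[0,0,1.4],0],[[0,0,0],[0,0,1.6],0],[[0,0,0],[0,0,1.6],0],[[0,0,0],[0,0,1.6],0],[[0,0,0],[0,0,1.6],0]]'; python3 -c "
from h import *; shift([.5785,-.2345,.145])"
```

```text
t: 11.15
ee_pos: [0.5793, -0.2346, 0.1447]
tcp_rot: [0.363, 3.12, 0.0]
contact_force: [-3.0, 2.6, 4.6]
grip_width: 0.183
grasp_force: 60.1
t 11.15 ee [ 0.5793 -0.2346  0.1447] w 0.183 gf 60.1 F [-3.   2.6  4.6]
xaxis [-0.973  0.23  -0.   ] shift mm [ 0.8 -0.1 -0.3] level turn [ 0.0002  0.0003 -0.    ]
```

It is seated, with a +4.6 N reaction. I'll release gently.

```bash
python3 -m crank '[[[0,0,0],[0,0,0],0.25],[[0,0,0],[0,0,0],0.3],[[0,0,0],[0,0,0],0.35],[[0,0,0],[0,0,0],0.4],[[0,0,0],[0,0,0],0.45],[[0,0,0],[0,0,0],0.5],[[0,0,0],[0,0,0],0.5],[[0,0,0],[0,0,0],0.5]]' 20; python3 -m crank '[[[0,0,0],[0,0,-4],0.5],[[0,0,0],[0,0,-12],0.5],[[0,0,0],[0,0,-20],0.6],[[0,0,0],[0,0,-30],0.8],[[0,0,0],[0,0,-40],0.9],[[0,0,0],[0,0,-40],0.9],[[0,0,0],[0,0,-40],0.9],[[0,0,0],[0,0,-40],0.9]]'; python3 wm.py .5785 -.2345 .100 .124 .149; python3 -c "
from h import *; shift([.5785,-.2345,.145])"
```

```text
t: 11.95
ee_pos: [0.5792, -0.2346, 0.1443]
tcp_rot: [-0.363, -3.121, -0.0]
contact_force: [0.3, 0.0, -0.2]
grip_width: 0.501
grasp_force: 0.0
t: 12.75
ee_pos: [0.579, -0.2345, 0.1839]
tcp_rot: [-0.363, -3.12, -0.0]
contact_force: [0.8, -0.8, -0.6]
grip_width: 0.898
grasp_force: 0.0
ee [ 0.579  -0.2345  0.1839]
13682 0.1001 (array([ 0.5786, -0.2329]), 0.0607) (array([ 0.5783, -0.2332]), 0.0464)
2212 0.124 (array([ 0.5777, -0.2331]), 0.0241) (array([ 0.5771, -0.233 ]), 0.0187)
609 0.1488 (array([ 0.579 , -0.2327]), 0.0091) (array([ 0.5785, -0.2322]), 0.0063)
ee [ 0.5789 -0.2344  0.1838]
13717 0.1001 (array([ 0.5783, -0.2335]), 0.0605) (array([ 0.5783, -0.2332]), 0.0464)
2229 0.124 (array([ 0.5777, -0.2332]), 0.024) (array([ 0.5771, -0.233 ]), 0.0186)
601 0.1487 (array([ 0.5792, -0.2325]), 0.0091) (array([ 0.5785, -0.2322]), 0.0063)
t 12.85 ee [ 0.5789 -0.2345  0.1838] w 0.896 gf 0.0 F [ 0.9 -0.5 -0.7]
xaxis [-0.973  0.23   0.001] shift mm [ 0.4 -0.1 38.8] level turn [ 0.0001 -0.0009  0.    ]
```

View pics/wm.png

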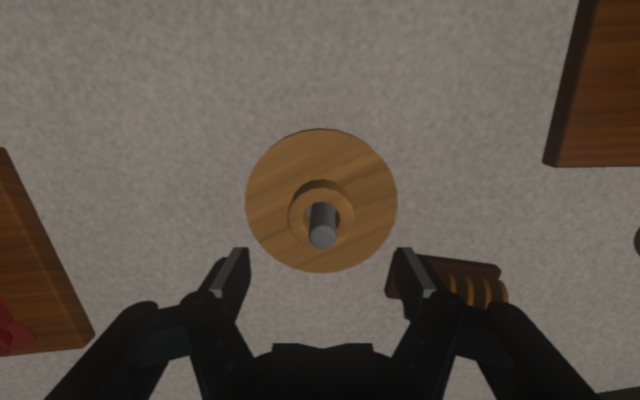

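It is seated at exactly the expected heights: plate 0.100, collar 0.124, stem tip 0.149. In the wrist view the collar is at (320,205) and the stem tip at (322,238). Next I'll descend around the collar.

```bash
python3 -m crank '[[[0,0,0],[1,-1,10],0.9],[[0,0,0],[1,-1,25],0.9],[[0,0,0],[1,-1,40],0.9],[[0,0,0],[1,-1,52],0.9],[[0,0,0],[1,-1,60],0.9],[[0,0,0],[1,-1,63],0.9],[[0,0,0],[1,-1,64],0.9],[[0,0,0],[1,-1,64],0.9]]' 20; python3 -m crank '[[[0,0,0],[0,0,0],0.8],[[0,0,0],[0,0,0],0.75],[[0,0,0],[0,0,0],0.7],[[0,0,0],[0,0,0],0.66],[[0,0,0],[0,0,0],0.62],[[0,0,0],[0,0,0],0.58],[[0,0,0],[0,0,0],0.5],[[0,0,0],[0,0,0],0.4]]'; python3 -m crank '[[[0,0,0],[0,0,0],0.3],[[0,0,0],[0,0,0],0.3],[[0,0,0],[0,0,0],0.3],[[0,0,0],[0,0,0],0.3],[[0,0,0],[0,0,0],0.3],[[0,0,0],[0,0,0],0.3],[[0,0,0],[0,0,0],0.3],[[0,0,0],[0,0,0],0.3]]' 30
```

```text
t: 13.65
ee_pos: [0.5782, -0.2355, 0.1205]
tcp_rot: [0.363, 3.12, -0.0]
contact_force: [-0.2, -0.0, -0.3]
grip_width: 0.899
grasp_force: 0.0
t: 14.45
ee_pos: [0.578, -0.2354, 0.1205]
tcp_rot: [0.363, 3.12, 0.0]
contact_force: [0.1, 0.0, 3.7]
grip_width: 0.552
grasp_force: 20.7
t: 15.25
ee_pos: [0.578, -0.2354, 0.1206]
tcp_rot: [0.363, 3.12, 0.0]
contact_force: [-1.5, 1.4, 5.2]
grip_width: 0.551
grasp_force: 30.2
```

The collar is gripped, with an opening of 47 mm. I'll lift slowly first.

```bash
python3 -m crank '[[[0,0,0],[0,0,0],0.3],[[0,0,0],[0,0,-1],0.3],[[0,0,0],[0,0,-2],0.3],[[0,0,0],[0,0,-4],0.3],[[0,0,0],[0,0,-6],0.3],[[0,0,0],[0,0,-8],0.3],[[0,0,0],[0,0,-8],0.3],[[0,0,0],[0,0,-8],0.3]]' 40; python3 -c "
from h import *; shift([.578,-.2354,.27])"
```

```text
t: 16.05
ee_pos: [0.5781, -0.2353, 0.1283]
tcp_rot: [0.363, 3.12, 0.0]
contact_force: [0.1, 1.3, -2.2]
grip_width: 0.546
grasp_force: 41.3
t 16.05 ee [ 0.5781 -0.2353  0.1283] w 0.546 gf 41.3 F [ 0.1  1.3 -2.2]
xaxis [-0.973  0.23  -0.   ] shift mm [ 0.000e+00 -1.000e-01 -1.417e+02] level turn [ 0.0001  0.0002 -0.    ]
```

Only the cover's 2 N is being carried, so I'll raise it straight up 142 mm more.

```bash
python3 -m crank '[[[0,0,0],[0,0,-4],0.3],[[0,0,0],[0,0,-12],0.3],[[0,0,0],[0,0,-22],0.3],[[0,0,0],[0,0,-32],0.3],[[0,0,0],[0,0,-42],0.3],[[0,0,0],[0,0,-52],0.3],[[0,0,0],[0,0,-64],0.3],[[0,0,0],[0,0,-78],0.3]]';  python3 -m crank '[[[0,0,0],[0,0,-14],0.3],[[0,0,0],[0,0,-30],0.3],[[0,0,0],[0,0,-44],0.3],[[0,0,0],[0,0,-55],0.3],[[0,0,0],[0,0,-62],0.3],[[0,0,0],[0,0,-64],0.3],[[0,0,0],[0,0,-64],0.3],[[0,0,0],[0,0,-64],0.3]]'; python3 -m crank '[[[0,0,0],[0,0,0],0.3],[[0,0,0],[0,0,0],0.3],[[0,0,0],[0,0,0],0.3],[[0,0,0],[0,0,0],0.3],[[0,0,0],[0,0,0],0.3],[[0,0,0],[0,0,0],0.3],[[0,0,0],[0,0,0],0.3],[[0,0,0],[0,0,0],0.3]]'; python3 - <<'E'
from h import *
from plant import ctrl
im,d=ctrl.get_image('scene'); c=ctrl.camera_info('scene'); W=world(d,np.array(c['mtx']),np.array(c['world_to_cam']))
cv2.imwrite('pics/s6.png',cv2.resize(im[120:340,140:360],None,fx=2.5,fy=2.5))
near=np.hypot(W[...,0]-.578,W[...,1]+.235)<.08
for z in (.0925,.149,.250):
    p=W[near&(abs(W[...,2]-z)<.006)]
    if len(p)>3: print(z,len(p),np.median(p[:,2]).round(4),circ(p[:,:2]))
p=W[near&(abs(W[...,2]-.25)<.006)]; A=np.c_[p[:,:2],np.ones(len(p))]; print('tilt',np.linalg.lstsq(A,p[:,2],rcond=None)[0][:2])
E
```

```text
t: 16.85
ee_pos: [0.5778, -0.2353, 0.2072]
tcp_rot: [-0.363, -3.12, -0.0]
contact_force: [-0.3, -0.2, -1.5]
grip_width: 0.547
grasp_force: 41.3
t: 17.65
ee_pos: [0.5777, -0.2352, 0.2696]
tcp_rot: [-0.363, -3.119, -0.0]
contact_force: [0.2, 0.5, -1.9]
grip_width: 0.546
grasp_force: 41.3
t: 18.45
ee_pos: [0.578, -0.2354, 0.2703]
tcp_rot: [0.363, 3.12, 0.0]
contact_force: [0.3, 0.4, -2.3]
grip_width: 0.546
grasp_force: 41.3
0.0925 1891 0.0927 (array([ 0.5788, -0.2333]), 0.0509)
0.149 63 0.1485 (array([ 0.5804, -0.2341]), 0.0083)
0.25 2538 0.2499 (array([ 0.5789, -0.2343]), 0.0608)
tilt [-0.00419707  0.00726869]
```

View pics/s6.png

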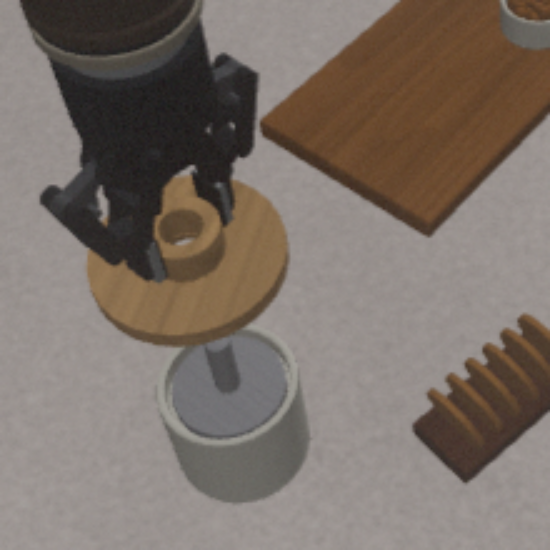

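The press lid is seated flat in the crock, at crop (230,390). The cover is held level about 15 cm above its seat, at crop (188,260), and the stem is free. I'll hand in now.

```bash
python3 -c "
from plant import ctrl; print(ctrl.hand_in())"
```

```text
the job is handed in; nothing more can be done
None
```

The job is handed in: the press lid is seated flat in the crock, and the cover is held level by its collar about 15 cm above its seat. The crock measured in place and I saw no sign of the dishes being touched; the judge's result was not shown.

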